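Refit the sprung guard rail of a music box display

TASK

Refit the brass guard rail that lies on the counter across the front of the display stand: put its sprung chrome plunger into the socket of the left-hand post (left as seen from the robot), press the rail against the spring until the nose at its other end clears the right-hand post, then swing it in line and ease the nose fully home into that post's socket and let go. Press gently, never hard against the posts or the end of the spring, and leave the music box, figurines and snow globe as they stand.

Things in the scene. Friction and masses are not known exactly. Their poses are not given: they have to be found in the camera images.
- rail_mid (a point): Centre of the guard rail's tube: square brass tube, 18 x 18 mm section, 246 mm long, about 0.2 kg, lying flat on the counter. The point is half-way along and half-way up (9 mm above its underside). x runs along the rail towards the chrome sprung plunger (dark collar on that end), y across it, z up. Grip it across its 18 mm.
- nose_tip (a point): Outer tip of the rail's fixed brass nose: a round pin 8 mm in diameter, 8 mm long, its last 3 mm tapered to 4 mm, 131 mm from rail_mid. The plunger at the other end is a like pin 28 mm long when free (tip 151 mm from rail_mid); a spring holds it out with 1.5 N plus 0.8 N for each mm it is pushed in, to a hard stop at 15 mm (13.5 N).
- stand: Fixed walnut step 18 mm high, 345 mm wide (y), from 30 mm before to 255 mm behind the rail line (x), with two brass posts. Origin on the counter under the middle of the rail line; x to the back of the stand, y along the line to the left-hand post, z up. Post heads: 30 mm (x), 20 mm (y), from 40 to 70 mm above the counter, with a ball on top up to 87 mm; inner faces 260 mm apart.
- socket_left (a point): Centre of the mouth of the left-hand post's socket, in that head's inner face, 55 mm above the counter: a blind round hole 11 mm in diameter and 10 mm deep, running along the stand's +y. Axes as the stand's.
- socket_right (a point): Centre of the mouth of the right-hand post's socket, a hole like the other, running along the stand's -y. Axes as the stand's. Fitted, the tube's end rests on this post with the nose inside and the plunger is pushed in 4 mm (tube 14 mm from the left post, plunger tip on its socket's floor). To let the nose pass this post it must be pushed in 12 mm or more (11.1 N).
- ballerina_a: Pale pink porcelain ballerina figurine, 97 mm tall, 52 mm across its skirt, standing loose on the stand behind the rail line. Origin at the centre of its underside.
- ballerina_b: The second pale pink porcelain ballerina figurine, same size. Origin at the centre of its underside.
- globe: Glass snow globe on a round pewter base, 62 mm across, 73 mm tall, standing loose on the stand behind the rail line. Origin at the centre of its underside.
- music_box: Rosewood music box, 85 mm deep, 125 mm wide, 50 mm high, with its brass lid propped open at the back (top 133 mm above its underside) and a chrome winding key on its +y side, standing loose at the back of the stand. Origin at the centre of its underside.

How it is judged:
By the outcome, as a careful person would: the job done as asked, in the order asked, and still so for the second after the job is handed in, with the robot touching nothing.
It also fails if it takes over 58 s, if anything falls off the work surface, if the arm or the gripper's body presses on something with over 40 N, if the wrist force passes 120 N, or if a joint passes its speed limit or range.

ROBOT

A 7-joint arm with a two-finger parallel gripper is mounted at the origin on the work surface. World frame = base frame: x ahead of the robot, y to its left, z up, the work surface at z = 0. Lengths are in m, angles in rad, forces in N, time in s.
With the tool pointing down it reaches from about 0.375 to 0.925 m from the base axis. Payload 3.1 kg.
Tool frame: the origin (TCP) lies between the finger pads; the fingertips stand 19 mm ahead of it and the grasp point (between the pads) is the TCP; z points along the fingers, y is the direction in which the jaws open and shut (so a half turn about z gives the same grasp; the last joint's range is limited). The gripper opens to 85 mm and grips with 20 to 120 N. Pads are 22 mm wide; open, the fingers measure 114 mm over their backs; the gripper's body (76 mm by 85 mm) begins 54 mm behind the grasp point. The pads swing forward as they close: fully open they stand 13 mm farther back than shut.
Start: joints at [-1.405, 0.383, 0.044, 1.598, -0.018, 1.161, -0.05], TCP at [0.169, 0.628, 0.25] pointing down, gripper open.
Joint ranges: [-2.61, 2.61], [-0.41, 2.15], [-1.48, 1.57], [0, 2.5], [-1.57, 4.71], [0.05, 1.97], [-2.85, 2.85]. Speed limits (rad/s): [2.79, 2.79, 3.14, 3.14, 3.14, 3.14, 3.14].

INTERFACE

Orientations are given as a unit quaternion [x, y, z, w].
In Python, from bench import move_ptp, movel, move_j, move_gripper, pause, inverse_kinematics, read_camera, camera_params, MotionError, sign_off, look_for, tip_of, read_time_s, read_qpos, read_joint_vel, read_effort, read_eef_pos, read_tcp_rot, read_ft_force, read_ft_torque, read_finger_gap gives the robot as it stands. Calls block until the motion is done:
- move_ptp(position, orientation): joint-space move of the TCP to a pose.
- movel(position, orientation=None, speed=0.15): straight line of the TCP; orientation=None keeps the orientation; speed is the mean speed in m/s.
- move_j(angles): joint-space move.
- move_gripper(opening, effort=None): finger opening in m; effort is the grip in N (None keeps the last); returns when the fingers have stopped.
- pause(seconds).
- inverse_kinematics(position, orientation): joint angles nearest the present ones, or None.
- read_camera(name): name is "scene" or "side" or "wrist"; returns the picture (480x640x3 uint8, red, green, blue); there is no depth.
- camera_params(name): a dict with "K" (3x3 intrinsics, pixels), "dist_coeffs" ([k1, k2, p1, p2, k3] as OpenCV has them; the pictures are not rectified), "camera_from_world" (4x4, takes a point from world to camera coordinates). Camera axes: x right, y down, z forward; pixel columns grow to the right and rows downward; lengths in m; the calibration is good to about 2 mm. A picture is of the moment at which its call begins: read the wrist's pose just before it. camera_params takes no time and is no camera call; for the wrist camera it gives the pose at the moment of the call.
A pose or a line that the arm cannot do raises MotionError and nothing moves.
- sign_off(): hands the job in, once; it reports no verdict.
Trained networks look in the newest picture that a camera, given by its name, has taken for a name from the list of things; names that differ only in an ending like _2 or _b are one class to them, and where a whole thing is asked for, a point or a joint stands for the part that bears it (a point fixed in the world has none). Each returns a list of dicts, best first, with "confidence" (0 to 1); they miss things now and then, are a little off and sometimes report something else, mostly with a low value. They report only what shows in the picture. A call takes as long as a camera call.
- look_for(camera, name): "at" ([column, row] in pixels, amid what is visible of it).
- tip_of(camera, name): "at" ([column, row] in pixels: a listed point, or the origin of a listed thing).
Readings, each from a call of its own:
- read_time_s(): time.
- read_qpos(): joint angles.
- read_joint_vel(): joint speeds.
- read_effort(): joint torques, N m.
- read_eef_pos(): TCP position.
- read_tcp_rot(): TCP orientation.
- read_ft_force(): force on the tool from outside, world axes, zero at the start.
- read_ft_torque(): the same for the moment, N m.
- read_finger_gap(): finger opening in m.
Only numpy, scipy, OpenCV 4.12 (cv2) and the standard library are available. Lean on these libraries where they do the work, as an engineer would, in place of code of your own. Each camera call takes 0.05 s, during which the arm holds its last target. There are 200 camera calls.

## Working session

There is one attempt and no reset: what is moved stays moved. The work goes in short steps, each a Python script; the robot and the scene stay as the last script left them, time stands still between calls to the robot, and variables do not carry over. Pictures are saved under pics/ and viewed, about 8 in all and at most 12, crops included, and the job is handed in when it is done.

```bash
ls; mkdir -p pics; cat > h.py <<'E'
import numpy as np, cv2
from bench import *
def ray(P,px):
    K=np.array(P["K"]);d=np.array(P["dist_coeffs"]);T=np.array(P["camera_from_world"])
    u=cv2.undistortPoints(np.array([[px]],float),K,d)[0,0]
    R=T[:3,:3]; return -R.T@T[:3,3], R.T@np.array([u[0],u[1],1.])
def at_z(P,px,z):
    c,d=ray(P,px); return c+d*(z-c[2])/d[2]
def tri(obs):
    A=np.zeros((3,3));b=np.zeros(3)
    for P,px in obs:
        c,d=ray(P,px);d/=np.linalg.norm(d);M=np.eye(3)-np.outer(d,d);A+=M;b+=M@c
    return np.linalg.solve(A,b)
def proj(P,X):
    T=np.array(P["camera_from_world"]);X=np.atleast_2d(X).astype(float)
    return cv2.projectPoints(X,cv2.Rodrigues(T[:3,:3])[0],T[:3,3],np.array(P["K"]),np.array(P["dist_coeffs"]))[0][:,0]
def save(im,n): cv2.imwrite("pics/"+n+".png",im[:,:,::-1])
E
python3 - <<'E'
from h import *
np.set_printoptions(precision=4,suppress=True)
Z=dict(rail_mid=.009,nose_tip=.009,socket_left=.055,socket_right=.055,stand=0,ballerina_a=.018,globe=.018,music_box=.018)
for c in ["scene","side","wrist"]:
    P=camera_params(c); im=read_camera(c); save(im,c+"0")
    print(c,np.array(P["camera_from_world"]).tolist())
    for n in Z:
        for r in tip_of(c,n)[:3]: print(c,n,np.round(r["at"],1),round(r["confidence"],2),at_z(P,r["at"],Z[n])[:2])
print(read_time_s(),read_eef_pos(),read_tcp_rot(),read_finger_gap())
E
```

```text
pics
scene [[-0.7331174183082966, 0.6800979688314257, -0.0023672271431200266, 0.39863233967457773], [0.545385121142584, 0.5858159381687522, -0.5994787370906105, -0.2536979669282277], [-0.4063175120632471, -0.440779354528809, -0.800387181314081, 1.5945188614184294], [0.0, 0.0, 0.0, 1.0]]
scene rail_mid [257.5 196.4] 0.67 [ 0.5232 -0.2697]
scene nose_tip [298.5 173.3] 0.88 [ 0.3934 -0.2595]
scene socket_left [423.3 312.4] 0.96 [0.4967 0.2574]
scene socket_right [330.5 250.7] 0.92 [0.5288 0.0066]
scene socket_right [372.1 375.6] 0.43 [0.6779 0.2841]
scene stand [372.9 292.6] 0.97 [0.5113 0.1285]
scene ballerina_a [394.4 347.6] 0.93 [0.5849 0.2615]
scene ballerina_a [306.5 283.9] 0.84 [0.6131 0.0178]
scene globe [370.6 291.7] 0.72 [0.5224 0.1306]
scene globe [372.2 374.8] 0.63 [0.6627 0.2728]
scene music_box [301.4 330.8] 0.63 [0.7008 0.0993]
side [[0.6812959158245101, -0.7317275376634191, -0.02026538195720861, -0.3842396150775822], [-0.4832925000042374, -0.42884549859399845, -0.7632299114783951, 0.3321572236025917], [0.5497856259675185, 0.529779528634973, -0.6458091177111154, 0.72509902
[... 254 characters left out ...]
51.8 258.7] 0.64 [0.5099 0.1278]
side ballerina_a [325.8 253.1] 0.98 [0.6063 0.0142]
side ballerina_a [235.9 206.4] 0.96 [0.5901 0.2678]
side ballerina_a [252.2 258. ] 0.35 [0.4996 0.1124]
side globe [260.5 189.4] 0.96 [0.671  0.2757]
side globe [304.9 264. ] 0.69 [0.5559 0.023 ]
side music_box [326.1 212.8] 0.8 [0.7046 0.1025]
wrist [[0.2595086992792778, 0.9657407684851582, -5.553446188910026e-05, -0.6512529057299404], [0.9280904225484277, -0.24937559868375175, 0.27651397497234165, -0.03629698124880428], [0.26702696974699347, -0.07180932297981574, -0.9610098951420435, 0.3775379405538537], [0.0, 0.0, 0.0, 1.0]]
1.35 [0.1695 0.6275 0.2503] [ 0.1315  0.9913 -0.     -0.    ] 0.08522675341604809
```

View pics/scene0.png

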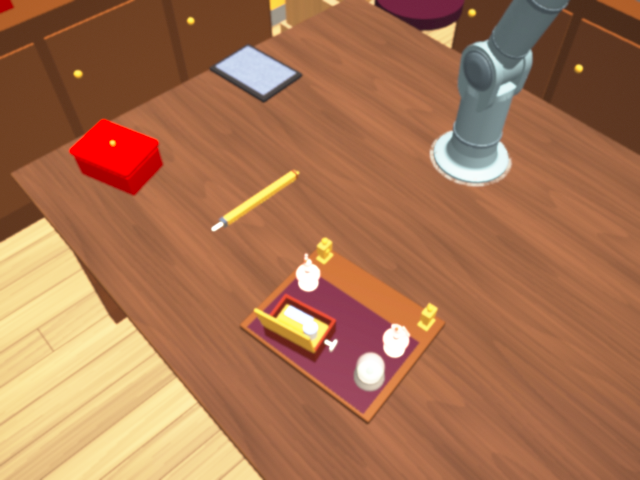

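View pics/side0.png

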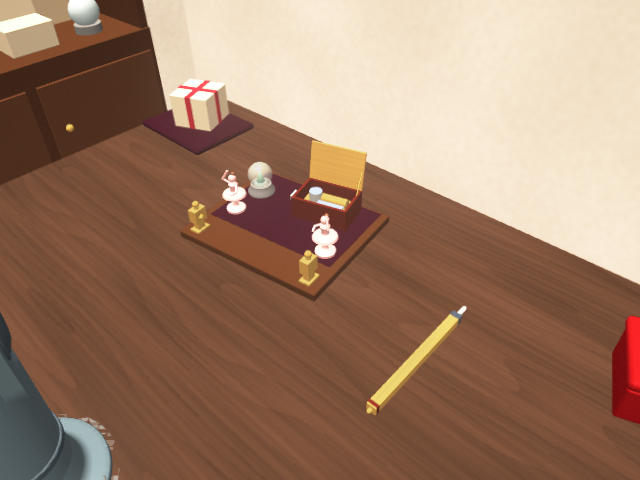

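```bash
cat >> h.py <<'E'
from scipy.spatial.transform import Rotation as Ro
def down(a): return (Ro.from_euler('z',a,degrees=True)*Ro.from_euler('x',180,degrees=True)).as_quat()
E
python3 - <<'E'
from h import *
np.set_printoptions(precision=3,suppress=True)
print(camera_params("wrist")["K"])
for a in (97.6,-82.4):
  for p in ([.496,.255,.25],[.53,0,.25],[.513,.128,.055],[.513,.128,.15]): print(a,p,inverse_kinematics(p,down(a)))
for a in (-1,179):
  for p in ([.523,-.267,.25],[.523,-.267,.01]): print(a,p,inverse_kinematics(p,down(a)))
# look at left post
a=-82.4
move_ptp([.51,.235,.25],down(a))
im=read_camera("wrist");P=camera_params("wrist");save(im,"wl")
for n in ("socket_left","ballerina_a"):
  for r in tip_of("wrist",n)[:2]: print(n,r["at"],r["confidence"],at_z(P,r["at"],.055 if n[0]=='s' else .018))
move_ptp([.53,.02,.25],down(a))
im=read_camera("wrist");P=camera_params("wrist");save(im,"wr")
for n in ("socket_right","ballerina_a"):
  for r in tip_of("wrist",n)[:2]: print(n,r["at"],r["confidence"],at_z(P,r["at"],.055 if n[0]=='s' else .018))
print(read_time_s(),read_qpos())
A=cv2.resize(cv2.imread("pics/wl.png"),(400,300));B=cv2.resize(cv2.imread("pics/wr.png"),(400,300))
cv2.imwrite("pics/w12.png",np.hstack([A,B]))
E
```

```text
[[351.174   0.    319.456]
 [  0.    351.174 231.781]
 [  0.      0.      1.   ]]
97.6 [0.496, 0.255, 0.25] [-1.001  0.224  0.517  1.844 -0.123  1.106 -0.306]
97.6 [0.53, 0, 0.25] [-0.832  0.198  0.848  1.917 -0.166  1.098  0.215]
97.6 [0.513, 0.128, 0.055] [-0.766  0.472  0.522  2.042 -0.354  0.714  0.112]
97.6 [0.513, 0.128, 0.15] [-0.837  0.31   0.594  2.    -0.221  0.894  0.006]
-82.4 [0.496, 0.255, 0.25] [-0.653  0.209  0.118  1.828 -0.027  1.106  2.749]
-82.4 [0.53, 0, 0.25] [-1.193  0.467  1.402  1.926 -0.501  1.179 -2.614]
-82.4 [0.513, 0.128, 0.055] [ 0.655  0.876 -1.25   1.979  0.977  1.074  2.222]
-82.4 [0.513, 0.128, 0.15] [ 0.673  0.616 -1.239  1.935  0.665  1.086  2.425]
-1 [0.523, -0.267, 0.25] [-0.433  0.426  1.057  1.79  -0.403  1.164 -0.838]
-1 [0.523, -0.267, 0.01] [ 0.013  0.637  0.481  1.906 -0.44   0.704 -0.834]
179 [0.523, -0.267, 0.25] [ 0.549  0.274 -0.174  1.746  0.052  1.126  1.913]
179 [0.523, -0.267, 0.01] [-0.1    0.681  0.628  1.911 -0.582  0.738  2.42 ]
socket_left [335.4, 231.9] 0.81 [0.492 0.256 0.055]
ballerina_a [247.1, 213.3] 0.71 [0.582 0.259 0.018]
socket_right [322.4, 184.3] 0.84 [ 0.53  -0.002  0.055]
ballerina_a [249.8, 389.9] 0.6 [0.582 0.262 0.018]
ballerina_a [247.8, 188.0] 0.59 [0.604 0.018 0.018]
5.6 [ 0.912  0.408 -1.23   1.844  0.415  1.187  2.822]
```

View pics/w12.png

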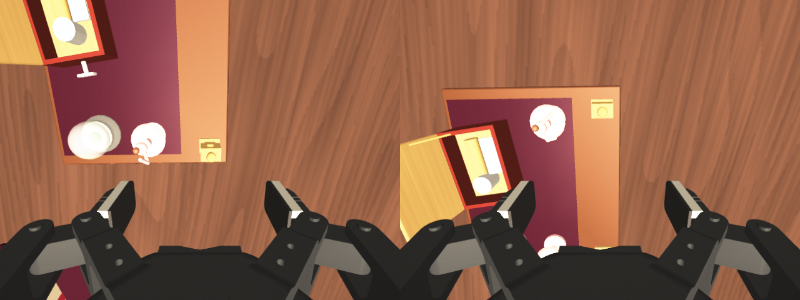

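```bash
python3 - <<'E'
import cv2,numpy as np
l=cv2.imread("pics/wl.png")[205:275,300:380];r=cv2.imread("pics/wr.png")[140:210,285:365]
cv2.imwrite("pics/crop.png",np.hstack([cv2.resize(x,None,fx=5,fy=5,interpolation=cv2.INTER_CUBIC) for x in (l,r)]))
E
```

```text
(no output)
```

View pics/crop.png

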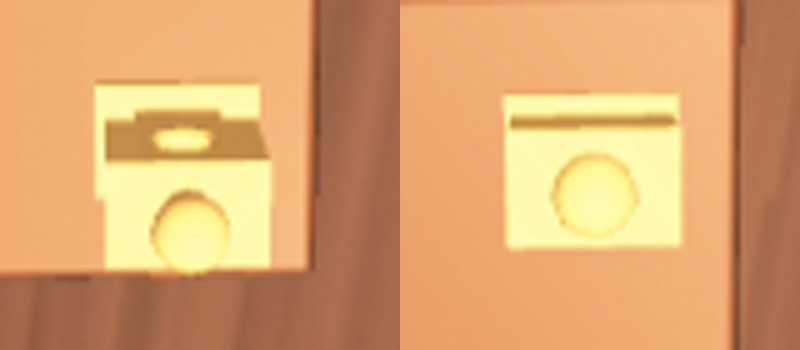

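```bash
python3 - <<'E'
from h import *
np.set_printoptions(precision=4,suppress=True)
# rebuild camera poses for the two views
P=camera_params("wrist");T=np.array(P["camera_from_world"])
p,q=read_eef_pos(),read_tcp_rot()
W=np.eye(4);W[:3,:3]=Ro.from_quat(q).as_matrix();W[:3,3]=p
CT=T@W
def cam(pos,a):
    W=np.eye(4);W[:3,:3]=Ro.from_quat(down(a)).as_matrix();W[:3,3]=pos
    return dict(P,camera_from_world=CT@np.linalg.inv(W))
Pl=cam([.51,.235,.25],-82.4);Pr=P
print(p,q,CT)
L=at_z(Pl,[337.4,237],.07);R=at_z(Pr,[323.7,189.6],.07)
print("faces",L,R,np.linalg.norm(L-R),np.degrees(np.arctan2(R[0]-L[0],L[1]-R[1])))
print("hole",at_z(Pl,[336.4,232.8],.055))
print("balls z79",at_z(Pl,[338,205+232/5],.078),at_z(Pr,[324,179],.078))
for c,n in (("l",Pl),("r",Pr)):
  pass
print([at_z(Pl,x,.07) for x in ([320.8,237],[354,237])],[at_z(Pr,x,.07) for x in ([306,189.6],[341.4,189.6])])
# now over the rail
a=-1
q0=inverse_kinematics([.523,-.267,.2],down(a)); print(q0)
move_ptp([.523,-.267,.2],down(a))
im=read_camera("wrist");Pw=camera_params("wrist");save(im,"rail")
for n in ("rail_mid","nose_tip"):
  for r in tip_of("wrist",n)[:2]: print(n,r["at"],r["confidence"],at_z(Pw,r["at"],.009))
print(read_time_s(),read_qpos())
E
```

```text
[0.5297 0.021  0.2498] [ 0.753  -0.658  -0.0001  0.0003] [[ 0.0013  1.     -0.0005  0.0003]
 [-0.9608  0.0012 -0.2771  0.0325]
 [-0.2771  0.0008  0.9608  0.1369]
 [ 0.      0.      0.      1.    ]]
faces [0.4911 0.2556 0.07  ] [0.529  0.0006 0.07  ] 0.2577997083283328 8.436103985879658
hole [0.4913 0.2561 0.055 ]
balls z79 [0.4894 0.2664 0.078 ] [ 0.5302 -0.0095  0.078 ]
[array([0.506 , 0.2576, 0.07  ]), array([0.4763, 0.2536, 0.07  ])] [array([0.5441, 0.0027, 0.07  ]), array([ 0.5138, -0.0015,  0.07  ])]
[-0.5603  0.7694  1.3772  1.8406 -0.8048  1.2446 -0.5226]
rail_mid [318.0, 215.4] 0.57 [ 0.5184 -0.2641  0.009 ]
nose_tip [324.1, 336.9] 0.63 [ 0.3915 -0.2681  0.009 ]
8.5583 [-0.5597  0.7694  1.3763  1.8408 -0.8048  1.2446 -0.5225]
```

View pics/rail.png

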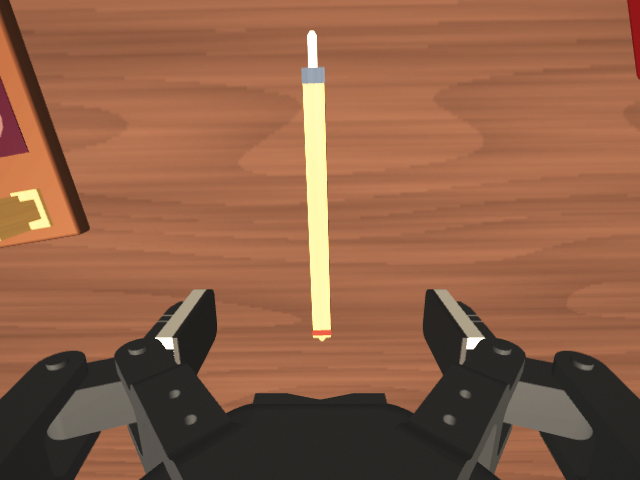

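```bash
python3 - <<'E'
from h import *
np.set_printoptions(precision=4,suppress=True)
P=camera_params("wrist")
pt=at_z(P,[312,31],.009);nt=at_z(P,[321.3,340.5],.009);ta=at_z(P,[313.2,68],.018);tb=at_z(P,[321,337],.018)
d=(pt-nt)/np.linalg.norm(pt-nt);L=np.linalg.norm(pt-nt)
mid=nt+d*(.131+(L-.282)/2);a=np.degrees(np.arctan2(d[1],d[0]))
print(pt,nt,L,ta,tb,np.linalg.norm(ta-tb),(ta+tb)/2,"mid",mid,a)
move_gripper(.05,70)
move_ptp([mid[0],mid[1],.10],down(a))
im=read_camera("wrist");P=camera_params("wrist");save(im,"rail2")
# rail lateral line at close range
row=lambda r:[c for c in range(640)]
g=im.astype(int)
for r in (60,120,180,240):
    m=np.where((g[r,:,0]>220)&(g[r,:,1]>200))[0]; m=m[(m>200)&(m<440)]
    if len(m): print(r,m.min(),m.max(),at_z(P,[(m.min()+m.max())/2,r],.018))
e=read_eef_pos()
movel([mid[0],mid[1],.022],down(a),speed=.08)
move_gripper(.0,70)
print(read_finger_gap(),read_eef_pos(),read_ft_force(),read_ft_torque(),read_qpos(),read_time_s())
E
```

```text
[ 0.6698 -0.2621  0.009 ] [ 0.3874 -0.2654  0.009 ] 0.2824242569124676 [ 0.6411 -0.2627  0.018 ] [ 0.3972 -0.2652  0.018 ] 0.24391269744204652 [ 0.5192 -0.2639  0.018 ] mid [ 0.5186 -0.2639  0.009 ] 0.6574757024247667
60 303 335 [ 0.6267 -0.2627  0.018 ]
120 304 335 [ 0.5959 -0.2633  0.018 ]
180 305 334 [ 0.5623 -0.2637  0.018 ]
240 306 334 [ 0.5254 -0.2645  0.018 ]
0.016288393671245946 [ 0.5189 -0.2642  0.0228] [-0.7948  1.3993  5.1152] [0.1452 0.1147 0.0462] [-0.4161  0.929   1.0962  1.9352 -1.03    0.9814 -0.3682] 11.0583
```

```bash
cat >> h.py <<'E'
def stand_pt(c,yaw,s):
    y=np.radians(yaw);return np.array([c[0]+np.cos(y)*s[0]-np.sin(y)*s[1],c[1]+np.sin(y)*s[0]+np.cos(y)*s[1],s[2]])
E
python3 - <<'E'
from h import *
np.set_printoptions(precision=4,suppress=True)
c=[.511,.128];yaw=8;a=98
e=read_eef_pos()
movel([e[0],e[1],.2],speed=.15)
print(read_ft_force(),read_ft_torque(),read_eef_pos())
crops=[]
for s,n in (([-.05,-.2,.2],"socket_right"),([-.05,.06,.2],"socket_left")):
    move_ptp(stand_pt(c,yaw,s),down(a)); pause(.2)
    im=read_camera("wrist");P=camera_params("wrist");save(im,n+"1");np.save(n+"T.npy",P["camera_from_world"])
    for r in tip_of("wrist",n)[:2]: print(n,r["at"],r["confidence"],at_z(P,r["at"],.055))
    f=stand_pt(c,yaw,[0,.13*(1 if 'left' in n else -1),.07]);u=proj(P,f)[0].astype(int);print(u)
    x0,y0=max(0,u[0]-40),max(0,u[1]-35);print("crop",x0,y0)
    crops.append(cv2.resize(im[y0:y0+70,x0:x0+80,::-1],(400,350),interpolation=cv2.INTER_CUBIC))
cv2.imwrite("pics/crop2.png",np.hstack(crops))
print(read_qpos(),read_time_s(),read_ft_force())
E
```

```text
[ 0.4314  0.6511 -1.6535] [-0.0086  0.0002  0.0273] [ 0.5184 -0.2636  0.1988]
socket_right [388.4, 130.3] 0.74 [ 0.5299 -0.0004  0.055 ]
[391 130]
crop 351 95
socket_left [387.9, 127.4] 0.66 [0.4936 0.2587 0.055 ]
[390 129]
crop 350 94
[-1.5142  0.2602  1.1943  2.0675 -0.289   0.9959 -0.0347] 15.0333 [ 0.9518 -0.9857 -0.9475]
```

View pics/crop2.png

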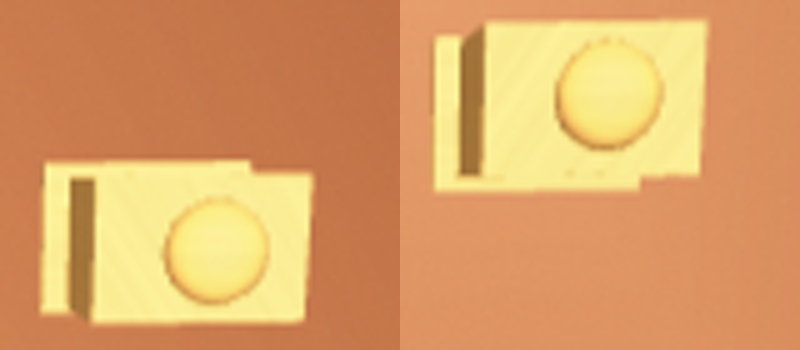

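View pics/socket_left1.png

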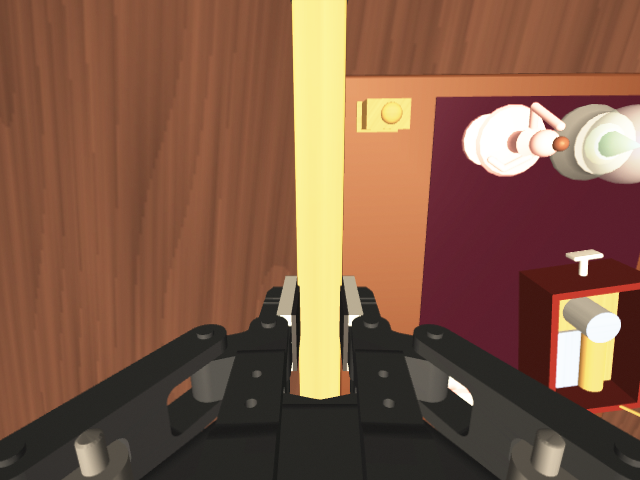

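```bash
python3 - <<'E'
from h import *
np.set_printoptions(precision=4,suppress=True)
P=camera_params("wrist")
pr=dict(P,camera_from_world=np.load("socket_rightT.npy"));pl=dict(P,camera_from_world=np.load("socket_leftT.npy"))
Ri,Rq=at_z(pr,[391.9,130.2],.07),at_z(pr,[390.5,159.4],.07)
Li,Lq=at_z(pl,[388.2,129.2],.07),at_z(pl,[389.2,98.4],.07)
print(Ri,Rq,Li,Lq,np.linalg.norm(Ri-Rq),np.linalg.norm(Li-Lq))
print("in",np.linalg.norm(Li-Ri),"yaw",np.degrees(np.arctan2(Ri[0]-Li[0],Li[1]-Ri[1])),"c",(Li+Ri)/2)
print("outer yaw",np.degrees(np.arctan2(Rq[0]-Lq[0],Lq[1]-Rq[1])))
# scene/side check of rail in hand tip
for c in ("scene","side"):
    Q=camera_params(c);read_camera(c)
    for n in("nose_tip","socket_left","socket_right"):
        for r in tip_of(c,n)[:1]:print(c,n,r["at"],r["confidence"])
print(read_eef_pos(),Ro.from_quat(read_tcp_rot()).as_matrix())
E
```

```text
[ 0.5295 -0.0004  0.07  ] [ 0.5324 -0.02    0.07  ] [0.4913 0.257  0.07  ] [0.4881 0.2768 0.07  ] 0.01985102865689323 0.020007421461512725
in 0.26020954315044675 yaw 8.45569456482178 c [0.5104 0.1283 0.07  ]
outer yaw 8.481060048684189
scene nose_tip [418.6, 242.4] 0.73
scene socket_left [423.2, 310.9] 0.92
scene socket_right [329.0, 251.9] 0.81
side nose_tip [254.2, 203.7] 0.97
side socket_left [205.8, 216.3] 0.75
side socket_right [302.4, 257.6] 0.83
[0.4531 0.1805 0.2   ] [[-0.1393  0.9903 -0.    ]
 [ 0.9903  0.1393 -0.    ]
 [-0.     -0.     -1.    ]]
```

```bash
cat >> h.py <<'E'
C=np.array([.5103,.1283]);YAW=8.45
LONG=0.0  # rail_mid offset along tool x from TCP
ZT=.0688
def pose(th,xq,yq,dist,z=ZT):
    """TCP pose so the free plunger tip lies dist beyond point (xq,yq) [stand] on the rail axis, rail yawed th deg (nose to front)"""
    t=np.radians(th);d=np.array([np.sin(t),np.cos(t)])
    m=np.array([xq,yq])+d*(dist-.151-LONG)
    return stand_pt(C,YAW,[m[0],m[1],z]),down(90+YAW-th)
def fs():
    f=np.array(read_ft_force());y=np.radians(YAW)
    return np.array([np.cos(y)*f[0]+np.sin(y)*f[1],-np.sin(y)*f[0]+np.cos(y)*f[1],f[2]])
E
python3 - <<'E'
from h import *
np.set_printoptions(precision=3,suppress=True)
th=8;Q=(0,.1335)
move_ptp(*pose(th,*Q,-.0185,.13))
p,q=pose(th,*Q,-.0185);movel(p,q,speed=.08)
p,q=pose(th,*Q,-.0055);movel(p,q,speed=.05);pause(.3)
f0=fs();t0=np.array(read_ft_torque());np.save("f0.npy",f0)
print("base",f0,t0,np.array(read_eef_pos())-p,read_time_s())
S=[camera_params(c) for c in("scene","side")]
for c in("scene","side"): save(read_camera(c),c+"1")
for k in range(16):
    p,q=pose(th,*Q,-.0045+.001*k);movel(p,q,speed=.02);f=fs()-f0
    print(k-1,f,np.array(read_ft_torque())-t0,np.round((np.array(read_eef_pos())-p)*1e3,2))
    if np.abs(f[1])>2.2 or abs(f[0])>4 or abs(f[2])>4: break
print(read_time_s(),read_finger_gap())
im=cv2.imread("pics/side1.png")[150:300,150:350];cv2.imwrite("pics/side1c.png",cv2.resize(im,None,fx=4,fy=4,interpolation=cv2.INTER_CUBIC))
E
```

```text
base [ 0.219 -0.34  -1.092] [-0.021 -0.001 -0.012] [-0. -0.  0.] 17.6083
-1 [-0.238 -0.041 -1.399] [ 0.009 -0.029  0.019] [ 0.01  0.09 -0.01]
0 [-0.461 -0.03   0.108] [-0.024 -0.006  0.041] [ 0.01  0.14 -0.01]
1 [-0.31  -0.35  -0.347] [-0.011 -0.023 -0.026] [0.02 0.11 0.01]
2 [-0.13  -0.085  0.149] [ 0.024 -0.041  0.019] [ 0.01  0.09 -0.02]
3 [-0.785  0.43  -1.553] [-0.028 -0.06   0.033] [0.03 0.11 0.02]
4 [-0.523  0.852 -1.288] [-0.019  0.052  0.017] [ 0.01  0.11 -0.01]
5 [-0.975  0.728 -1.347] [ 0.027  0.015 -0.068] [ 0.02  0.09 -0.  ]
6 [-0.269  1.102 -1.396] [-0.044  0.051 -0.021] [-0.01  0.11 -0.02]
7 [-0.354 -0.447 -1.164] [-0.018 -0.032 -0.002] [-0.02  0.09 -0.02]
8 [-0.369  0.364 -0.071] [-0.051 -0.031  0.006] [-0.    0.11 -0.  ]
9 [-0.229 -0.934 -0.411] [-0.09   0.026 -0.041] [-0.01 -0.17 -0.01]
10 [-1.692 -2.214 -0.863] [-0.416 -0.01   0.073] [-0.07 -0.6  -0.03]
20.7083 0.015914837063519816
```

View pics/side1c.png

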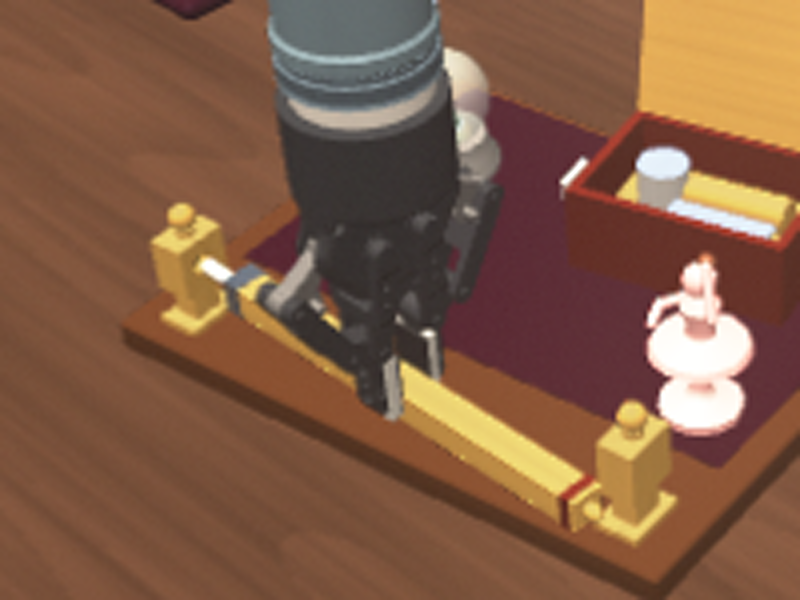

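```bash
cat >> h.py <<'E'
def favg(n=8):
    v=[]
    for _ in range(n): pause(.02);v.append(np.r_[fs(),read_ft_torque()])
    return np.mean(v,0)
def stand_of(p):
    y=np.radians(YAW);d=np.array(p[:2])-C
    return np.array([np.cos(y)*d[0]+np.sin(y)*d[1],-np.sin(y)*d[0]+np.cos(y)*d[1],p[2]])
E
python3 - <<'E'
from h import *
np.set_printoptions(precision=2,suppress=True)
th=8;Q=(0,.1335);f0=np.load("f0.npy");t=np.radians(th);d=np.array([np.sin(t),np.cos(t)])
depth0=.0
for k in (10,12,14,16,18,20,21,22,23,24,25,26,27):
    dist=-.0035+.001*k
    p,q=pose(th,*Q,dist);movel(p,q,speed=.03);f=favg(5)
    e=stand_of(read_eef_pos());ps=stand_of(p)
    act=k+1e3*(e[:2]-ps[:2])@d
    fa=-(f[:2]-f0[:2])@d
    rot=Ro.from_quat(read_tcp_rot())*Ro.from_quat(q).inv()
    print(k,"act",act,"F",fa,"f",f[:3]-f0,"T",f[3:],"err",1e3*(e-ps),rot.as_rotvec(degrees=True))
    if act>21.9 or fa>12.6: break
print(read_time_s(),read_finger_gap())
E
```

```text
10 act 9.69751319225656 F 2.127565807615747 f [-0.39 -2.09 -1.13] T [-0.51 -0.    0.02] err [-0.06 -0.3  -0.01] [-0.02 -0.   -0.02]
12 act 11.624397786683453 F 3.0640041081014604 f [-0.28 -3.06 -0.59] T [-0.76 -0.04  0.  ] err [-0.07 -0.37 -0.04] [-0.03 -0.   -0.01]
14 act 13.476452781623214 F 4.699057121976946 f [-1.09 -4.59 -0.6 ] T [-1.09 -0.01  0.02] err [-0.1  -0.51 -0.02] [-0.04 -0.   -0.02]
16 act 14.967578041332922 F 5.64326692857712 f [-0.99 -5.56 -0.3 ] T [-1.27  0.01  0.  ] err [-0.21 -1.01 -0.03] [-0.07 -0.   -0.04]
18 act 16.297277655956577 F 7.084076361396029 f [-1.23 -6.98 -0.24] T [-1.45  0.01  0.01] err [-0.37 -1.67 -0.04] [-0.12  0.   -0.06]
20 act 17.592181723407066 F 7.706668349114608 f [-1.56 -7.56 -0.03] T [-1.67 -0.02 -0.01] err [-0.53 -2.36 -0.07] [-0.17  0.   -0.09]
21 act 18.242544825612296 F 7.65168646502083 f [-1.9  -7.46 -0.37] T [-1.77  0.    0.01] err [-0.58 -2.7  -0.07] [-0.19  0.   -0.1 ]
22 act 18.90100331314404 F 8.515231277501021 f [-1.53 -8.38  0.31] T [-1.84  0.02  0.04] err [-0.65 -3.04 -0.07] [-0.21  0.   -0.11]
23 act 19.556800027808656 F 9.210636079797938 f [-2.   -9.02 -0.09] T [-1.94  0.    0.02] err [-0.72 -3.38 -0.09] [-0.24  0.   -0.12]
24 act 20.22006416844512 F 9.416306502769364 f [-1.62 -9.28  0.12] T [-2.05  0.03  0.05] err [-0.79 -3.71 -0.1 ] [-0.26  0.   -0.13]
25 act 20.849729011991926 F 10.118769211316222 f [-1.68 -9.98  0.64] T [-2.15  0.02  0.04] err [-0.87 -4.07 -0.09] [-0.28  0.01 -0.15]
26 act 21.506756452691086 F 10.822104581793878 f [ -1.93 -10.66   0.22] T [-2.25  0.    0.03] err [-0.95 -4.4  -0.12] [-0.31  0.01 -0.16]
27 act 22.18496940081353 F 10.95882552439716 f [ -2.2  -10.76   0.47] T [-2.33  0.01  0.03] err [-1.   -4.72 -0.11] [-0.33  0.01 -0.17]
25.0417 0.01593846719471374
```

```bash
python3 - <<'E'
from h import *
np.set_printoptions(precision=2,suppress=True)
move_gripper(0,100)
th=8;Q=(0,.1335);f0=np.load("f0.npy");t=np.radians(th);d=np.array([np.sin(t),np.cos(t)])
for k in (28,29,30,31):
    dist=-.0035+.001*k
    p,q=pose(th,*Q,dist);movel(p,q,speed=.03);f=favg(10)
    e=stand_of(read_eef_pos());ps=stand_of(p)
    act=k+1e3*(e[:2]-ps[:2])@d
    fa=-(f[:2]-f0[:2])@d
    print(k,"act",act,"F",fa,"f",f[:3]-f0,"T",f[3:],"err",1e3*(e-ps))
    if fa>12.0 or act>24.2: break
print(read_time_s(),read_finger_gap())
im=read_camera("side");save(im,"side2");r=tip_of("side","nose_tip");print(r[:1],proj(camera_params("side"),stand_pt(C,YAW,[-.269*np.sin(t),.139-.269*np.cos(t),.055])))
im2=read_camera("scene");save(im2,"scene2")
a=cv2.resize(im[175:285,185:325,::-1],(560,440),interpolation=cv2.INTER_CUBIC)
b=cv2.resize(im2[225:335,310:370,::-1],(240,440),interpolation=cv2.INTER_CUBIC)
cv2.imwrite("pics/press.png",np.hstack([a,b]))
E
```

```text
28 act 22.8255165508993 F 11.424099987569729 f [ -2.13 -11.24   0.7 ] T [-2.41  0.03  0.03] err [-1.07 -5.07 -0.11]
29 act 23.482682799189973 F 11.94834602424581 f [ -2.26 -11.75   0.97] T [-2.51  0.04  0.04] err [-1.14 -5.41 -0.11]
30 act 24.135838569469772 F 12.519536302150657 f [ -2.38 -12.31   0.98] T [-2.62  0.05  0.02] err [-1.21 -5.75 -0.12]
26.5083 0.015120202597094817
[{'at': [287.8, 270.9], 'confidence': 0.73}] [[290.   273.29]]
```

View pics/press.png

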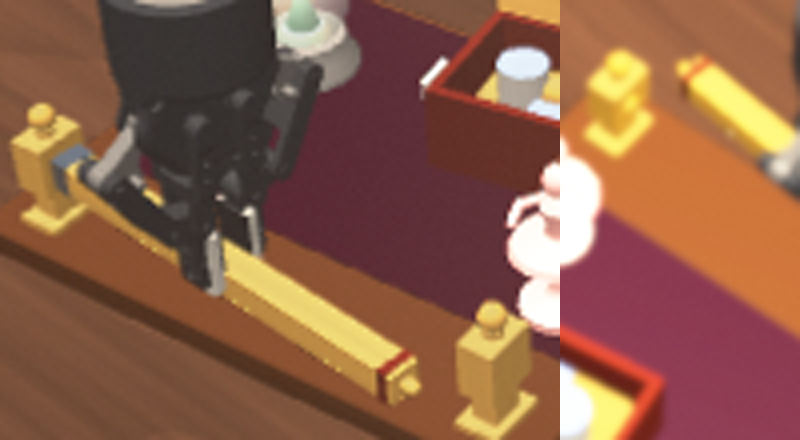

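```bash
cat >> h.py <<'E'
import json,os
def load(): return [np.array(v) for v in json.load(open("corr.json"))]
def step(th,F,dist,cp,cr,speed=.03,n=5,settle=True,z=ZT):
    """command desired+corrections, then update the corrections from the actual pose; returns stuff"""
    p,q=pose(th,*F,dist,z)
    movel(p+cp,(Ro.from_rotvec(cr)*Ro.from_quat(q)).as_quat(),speed=speed)
    f=favg(n);f[:3]-=np.load("f0.npy")
    ep=np.array(p)-read_eef_pos();er=(Ro.from_quat(q)*Ro.from_quat(read_tcp_rot()).inv()).as_rotvec()
    t=np.radians(th);d=np.array([np.sin(t),np.cos(t)]);l=np.array([np.cos(t),-np.sin(t)])
    fa,fl=-f[:2]@d,f[:2]@l
    cp=cp+.6*ep;cr=cr+.6*er
    json.dump([list(cp),list(cr)],open("corr.json","w"))
    print(f"th {th:.1f} dist {dist*1e3:.1f} F {fa:.1f} lat {fl:.1f} fz {f[2]:.1f} T {np.round(f[3:],2)} ep {np.round(stand_of(np.r_[ep[:2]+C,ep[2]])*1e3,2)} er {np.round(np.degrees(er),2)}")
    return cp,cr,fa,fl,f
E
python3 - <<'E'
from h import *
Q=(0,.1335)
p,q=pose(8,*Q,.0265)  # last command
e=np.array(read_eef_pos());t=np.radians(8)
F=np.array([0,.1335])+.00656*np.array([np.sin(t),np.cos(t)])
d0=.02064-.00656
p2,q2=pose(8,*F,d0)
cp=p-p2; cp[2]=ZT-e[2]; er=(Ro.from_quat(q)*Ro.from_quat(read_tcp_rot()).inv()).as_rotvec(); cr=.7*er
print(np.round(cp*1e3,2),np.degrees(cr))
for th in (8,7,6,5.5,5,4.5,4,3.5,3,2,1,0,0):
    Fx=np.array([F[0]*th/8,F[1]])
    cp,cr,fa,fl,f=step(th,Fx,d0,cp,cr,n=4)
    if fa>13.2 or fa<11 or abs(fl)>4: print("STOP");break
print(read_time_s(),read_finger_gap(),stand_of(read_eef_pos()))
E
```

```text
[-0.05  5.86  0.12] [ 0.27807204 -0.00536463  0.15048077]
th 8.0 dist 14.1 F 13.0 lat 0.1 fz -0.2 T [-2.78 -0.04 -0.  ] ep [0.27 0.22 0.06] er [0.14 0.03 0.08]
th 7.0 dist 14.1 F 12.5 lat -0.4 fz -0.0 T [-2.77 -0.11 -0.02] ep [-0.05  0.18  0.02] er [0.07 0.03 0.03]
th 6.0 dist 14.1 F 13.1 lat -0.2 fz -0.3 T [-2.81 -0.16 -0.04] ep [-0.18  0.15 -0.02] er [0.03 0.03 0.01]
th 5.5 dist 14.1 F 12.8 lat 0.1 fz -0.1 T [-2.83 -0.2   0.01] ep [-0.16  0.16 -0.06] er [0.02 0.03 0.01]
th 5.0 dist 14.1 F 13.0 lat -0.0 fz -0.5 T [-2.87 -0.23 -0.04] ep [-0.18  0.07 -0.04] er [0.01 0.03 0.  ]
th 4.5 dist 14.1 F 12.7 lat -0.2 fz -0.4 T [-2.88 -0.31 -0.06] ep [-0.23  0.11 -0.08] er [0.01 0.03 0.01]
th 4.0 dist 14.1 F 12.7 lat -0.0 fz -0.5 T [-2.85 -0.26 -0.04] ep [-0.23  0.11 -0.08] er [0.   0.03 0.01]
th 3.5 dist 14.1 F 12.9 lat 0.6 fz -0.7 T [-2.83 -0.34 -0.05] ep [-0.23  0.08 -0.07] er [0.   0.03 0.01]
th 3.0 dist 14.1 F 13.3 lat 0.4 fz -0.3 T [-2.87 -0.37 -0.07] ep [-0.27  0.04 -0.09] er [0.   0.03 0.  ]
STOP
29.5083 0.015212720636869423 [-0.00655785  0.00322426  0.0688914 ]
```

```bash
python3 - <<'E'
from h import *
cp,cr=load();d0=.0133
for th in (3,2.5,2,1.5,1,.5,0,0,0):
    Fx=np.array([.0009*th/8,.140])
    cp,cr,fa,fl,f=step(th,Fx,d0,cp,cr,n=4)
    if fa>13.3 or fa<11 or abs(fl)>4: print("STOP");break
print(read_time_s(),read_finger_gap(),stand_of(read_eef_pos()))
im=read_camera("side");im2=read_camera("scene");save(im,"side3");save(im2,"scene3")
a=cv2.resize(im[215:290,260:330,::-1],(420,450),interpolation=cv2.INTER_CUBIC)
b=cv2.resize(im2[225:285,310:360,::-1],(375,450),interpolation=cv2.INTER_CUBIC)
cv2.imwrite("pics/aligned.png",np.hstack([a,b]))
E
```

```text
th 3.0 dist 13.3 F 12.1 lat 0.5 fz -0.4 T [-2.81 -0.39 -0.09] ep [-0.24 -0.2  -0.09] er [-0.02  0.03  0.  ]
th 2.5 dist 13.3 F 12.3 lat 0.2 fz -0.7 T [-2.75 -0.41 -0.08] ep [-0.25 -0.18 -0.09] er [-0.02  0.02  0.  ]
th 2.0 dist 13.3 F 12.4 lat 0.8 fz -0.8 T [-2.73 -0.47 -0.13] ep [-0.26 -0.12 -0.08] er [-0.01  0.03 -0.  ]
th 1.5 dist 13.3 F 11.4 lat 0.7 fz -0.3 T [-2.72 -0.5  -0.13] ep [-0.24 -0.09 -0.09] er [-0.01  0.03  0.  ]
th 1.0 dist 13.3 F 12.1 lat 1.1 fz -0.7 T [-2.69 -0.54 -0.13] ep [-0.26 -0.02 -0.1 ] er [-0.01  0.03  0.01]
th 0.5 dist 13.3 F 12.2 lat 0.8 fz -0.8 T [-2.67 -0.58 -0.16] ep [-0.27 -0.05 -0.09] er [-0.01  0.03  0.  ]
th 0.0 dist 13.3 F 11.9 lat 0.4 fz -0.9 T [-2.67 -0.6  -0.15] ep [-0.26  0.   -0.1 ] er [-0.01  0.03  0.01]
th 0.0 dist 13.3 F 11.9 lat 0.9 fz -0.7 T [-2.63 -0.65 -0.17] ep [-0.24  0.02 -0.1 ] er [-0.01  0.03  0.01]
th 0.0 dist 13.3 F 12.4 lat 0.8 fz -0.5 T [-2.66 -0.67 -0.15] ep [-0.17  0.   -0.06] er [-0.    0.02  0.  ]
32.3583 0.015083919420148318 [0.00017272 0.00229629 0.06886213]
```

View pics/aligned.png

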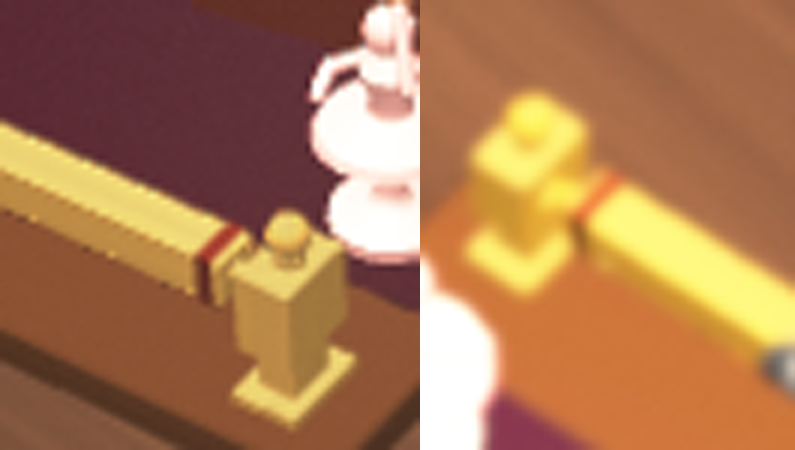

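```bash
python3 - <<'E'
from h import *
cp,cr=load();F=np.array([0,.140])
for k in range(1,15):
    d=.0133-.001*k
    cp,cr,fa,fl,f=step(0,F,d,cp,cr,n=4)
    exp=12.2-.75*k
    if fa<exp-2.5 or abs(fl)>4 or abs(f[2])>5: print("STOP",exp);break
    if k>=9 and fa<3.5: break
print(read_time_s(),read_finger_gap(),stand_of(read_eef_pos()))
im=read_camera("side");im2=read_camera("scene");save(im,"side4");save(im2,"scene4")
a=cv2.resize(im[215:290,260:330,::-1],(420,450),interpolation=cv2.INTER_CUBIC)
b=cv2.resize(im2[225:285,310:360,::-1],(375,450),interpolation=cv2.INTER_CUBIC)
cv2.imwrite("pics/ease.png",np.hstack([a,b]))
E
```

```text
th 0.0 dist 12.3 F 11.7 lat 1.1 fz -1.2 T [-2.59 -0.68 -0.2 ] ep [-0.16 -0.23 -0.04] er [-0.02  0.01  0.  ]
th 0.0 dist 11.3 F 11.1 lat 1.0 fz -0.1 T [-2.47 -0.65 -0.2 ] ep [-0.18 -0.5  -0.07] er [-0.04  0.01 -0.01]
th 0.0 dist 10.3 F 10.5 lat 1.0 fz -1.1 T [-2.32 -0.67 -0.21] ep [-0.13 -0.64 -0.03] er [-0.05 -0.   -0.01]
th 0.0 dist 9.3 F 9.8 lat 1.3 fz -0.8 T [-2.19 -0.65 -0.2 ] ep [-0.1  -0.8  -0.02] er [-0.06 -0.01 -0.02]
th 0.0 dist 8.3 F 9.2 lat 1.5 fz -0.8 T [-2.03 -0.62 -0.2 ] ep [-0.11 -0.85 -0.03] er [-0.06 -0.01 -0.03]
th 0.0 dist 7.3 F 8.3 lat 1.4 fz -0.7 T [-1.83 -0.63 -0.24] ep [-0.09 -0.87 -0.02] er [-0.06 -0.01 -0.03]
th 0.0 dist 6.3 F 7.3 lat 1.4 fz -0.7 T [-1.74 -0.61 -0.2 ] ep [-0.08 -0.87 -0.02] er [-0.06 -0.01 -0.03]
th 0.0 dist 5.3 F 6.9 lat 1.2 fz -0.6 T [-1.56 -0.6  -0.24] ep [-0.03 -0.9   0.  ] er [-0.06 -0.02 -0.03]
th 0.0 dist 4.3 F 6.3 lat 1.5 fz -0.7 T [-1.37 -0.55 -0.21] ep [-0.05 -0.91  0.02] er [-0.06 -0.02 -0.03]
th 0.0 dist 3.3 F 5.6 lat 1.3 fz -0.6 T [-1.23 -0.56 -0.27] ep [-0.05 -0.93  0.01] er [-0.07 -0.02 -0.03]
th 0.0 dist 2.3 F 4.6 lat 1.6 fz -0.7 T [-1.05 -0.55 -0.28] ep [ 0.05 -0.98  0.04] er [-0.07 -0.03 -0.04]
th 0.0 dist 1.3 F 2.1 lat 3.0 fz -0.4 T [-0.46 -0.83 -0.23] ep [ 0.17 -1.59  0.08] er [-0.09 -0.06 -0.13]
36.2583 0.014971592555475123 [-0.00016845 -0.00810821  0.06872432]
```

View pics/ease.png

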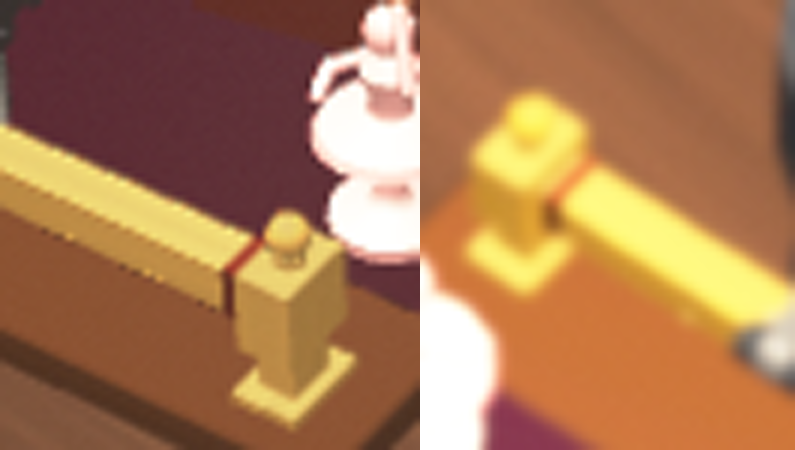

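```bash
python3 - <<'E'
from h import *
move_gripper(.04);pause(.3)
print(read_finger_gap(),fs()-np.load("f0.npy"))
e=read_eef_pos()
movel([e[0],e[1],.11],speed=.06);movel([e[0],e[1],.2],speed=.15)
p=stand_pt(C,YAW,[-.13,0,.24]);movel(p,speed=.2)
pause(.5)
im=read_camera("side");im2=read_camera("scene")
for c in("side","scene"):
    for n in("nose_tip","rail_mid"):
        r=tip_of(c,n)[:1];print(c,n,r, proj(camera_params(c),stand_pt(C,YAW,[0,-.007 if n=="rail_mid" else -.138,.055])))
read_camera("wrist")
print(read_time_s())
a=cv2.resize(im[150:290,180:360,::-1],(540,420),interpolation=cv2.INTER_CUBIC)
b=cv2.resize(im2[225:400,310:450,::-1],(260,420),interpolation=cv2.INTER_CUBIC)
cv2.imwrite("pics/final.png",np.hstack([a,b]))
E
```

```text
0.039888081763007205 [-0.31354298 -0.07113034  1.20927629]
side nose_tip [{'at': [306.0, 260.9], 'confidence': 0.63}] [[306.87458456 263.70114516]]
side rail_mid [{'at': [252.8, 239.6], 'confidence': 0.92}] [[251.75852556 238.6881391 ]]
scene nose_tip [{'at': [327.4, 248.7], 'confidence': 0.93}] [[325.48921274 247.29360965]]
scene rail_mid [] [[372.17177752 277.0831052 ]]
41.1
```

View pics/final.png

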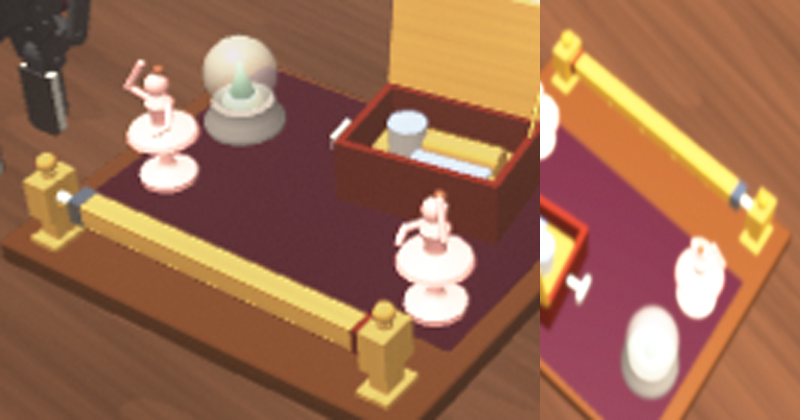

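The rail sits level between both posts: the nose end is flush on the right post, the plunger is in the left socket, and the ornaments have not moved.

```bash
python3 -c "
from bench import *
print(read_time_s());print(sign_off())"
```

```text
41.1
the job is handed in; nothing more can be done
None
```

The guard rail is refitted between the two posts and the job is handed in, at 41.1 s of the 58 s allowed.

- **How it went:** I gripped the rail at mid-tube and put the plunger into the left socket with the rail turned 8° to the front. I then pressed until the force reached about 12–13 N, below the 13.5 N hard stop. The rail swung in line, and I eased the nose back into the right socket until the tube end met the post, then let go and moved the arm clear.
- **Last checks:**
  - In the final pictures the tube end is flush on the right post, and the plunger is in the left socket with its chrome showing.
  - The figurines, globe and music box look where they were. I judged this by eye only.
  - The networks' nose position, and the rail-middle position from the side camera, are within about 3 pixels of the fitted pose.
- **What disagreed:**
  - The arm's travel suggested about 1.4 mm more spring compression than the force did, so I relied on the force; the rail probably shifted a little in the grip.
  - The highest averaged press reading was 13.3 N, after which I backed off slightly.
  - A sideways force of about 3 N at seating fell to near zero on release.
  - The scene camera's network did not find the rail middle in the last picture.

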